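Tension the spokes of a mould-spinner wheel by counted quarter turns

ROBOT

A 6-joint arm with a two-finger parallel gripper is mounted at the origin on the work surface. World frame = base frame: x ahead of the robot, y to its left, z up, the work surface at z = 0. Lengths are in m, angles in rad, forces in N, time in s.
With the tool pointing down it reaches from about 0.3 to 0.875 m from the base axis. Payload 6.4 kg.
Tool frame: the origin (TCP) lies on the front face of the gripper's body, between the roots of the fingers; the fingertips stand 73 mm ahead of it and the grasp point (between the pads) lies ctrl.pinch_z ahead of it (ctrl.pinch_z is the distance from the TCP to the grasp point, in m); z points along the fingers, x is the direction in which the jaws open and shut, and the axes are right-handed (so a half turn about z gives the same grasp; the last joint's range is limited). The gripper opens to 85 mm and grips with 20 to 120 N. Pads are 22 mm wide; open, the fingers measure 114 mm over their backs; the gripper's body (76 mm by 85 mm) begins 54 mm behind the grasp point. The pads swing forward as they close: fully open they stand 13 mm farther back than shut.
Start: joints at [-1.357, 0.181, 1.607, -0, 1.354, -0.206], TCP at [0.234, -0.525, 0.304] pointing down, gripper open.
Joint ranges: [-2.99, 2.99], [-0.89, 2.07], [0.3, 2.58], [-1.14, 4.28], [0, 2.63], [-3.12, 3.12]. Speed limits (rad/s): [2.57, 2.57, 3.01, 3.14, 3.14, 3.14].

INTERFACE

Orientations are given as a unit quaternion [w, x, y, z].
In Python, from bench import ctrl gives the robot as it stands.
- The arm moves only by the tool move_arm, never from a script. Its argument "rows" is text: rows parted by semicolons, each of 7 numbers parted by spaces: the shift along the tool's x, y, z in cm, then the turn, a rotation vector about the tool's x, y, z in degrees, then the opening, from 0 (shut) to 1 (fully open). In form: x y z rx ry rz grip; .... A call has 1 to 20 rows; each row shifts and turns the commanded pose from where the row before left it, along the tool's axes as they then stand; what a row does not reach is not made up. A row lasts 1/10 s, in which the tool goes at most 50 mm and 8.59 degrees, less where a joint would pass 70% of its speed; a pose out of reach is approached as far as the arm can. A call with a gripper value outside its range is refused whole. The fingers move at their own pace and stop on an object; the grip force is fixed at half the most. Time passes only in rows, so rows that do not move let the fingers close. It gives the time, the measured TCP pose, the force and the opening at its end, in the units of the state.
- ctrl.get_obs(): the state, without advancing time (a new reading comes with each control period).
- ctrl.camera(name): name is "scene" or "top" or "wrist"; returns a dict with "color" (480x640x3 uint8, blue, green, red), "fx", "fy", "cx", "cy" (pixels), "rvec" (rotation vector, rad) and "tvec" (3), from world to camera coordinates, as OpenCV has them. Camera axes: x right, y down, z forward; pixel columns grow to the right and rows downward; lengths in m; the calibration is good to about 2 mm. A picture is of the moment at which its call begins. There is no depth.
- ctrl.hand_in(): hands the job in, once; it reports no verdict.
Trained networks look in the newest picture that a camera, given by its name, has taken for a name from the list of things; names that differ only in an ending like _2 or _b are one class to them, and where a whole thing is asked for, a point or a joint stands for the part that bears it (a point fixed in the world has none). Each returns a list of dicts, best first, with "confidence" (0 to 1); they miss things now and then, are a little off and sometimes report something else, mostly with a low value. They report only what shows in the picture. A call takes as long as a camera call.
- ctrl.look_for(camera, query): "bbox" ([left, top, right, bottom] in pixels, round what is visible of it).
- ctrl.trace(camera, query): "region" (480x640 bool, what is visible of it) and "bbox" ([left, top, right, bottom] in pixels, round what is visible of it).
The state is a dict: "time_s": time; "q": joint angles; "dq": joint speeds; "joint_efforts": joint torques, N m; "eef_pos": TCP position; "eef_rot": TCP orientation; "wrist_force": force on the tool from outside, world axes, zero at the start; "torque": the same for the moment, N m; "opening": opening from 0.0 (shut) to 1.0 (fully open).
Only numpy, scipy, OpenCV 4.12 (cv2) and the standard library are available. Lean on these libraries where they do the work, as an engineer would, in place of code of your own. Each camera call takes 0.05 s, during which the arm holds its last target.

TASK

Tension the three spokes of the wheel in order, going clockwise round the rim: give the pink wing nut one quarter turn clockwise, then the white one two quarter turns, then the brown one a single quarter turn. Each nut only turns while it is pressed down against its spring, so feel for the spring, press gently (about 16 N; never more than about 24 N) never force it round while it is still locked, and let it rise and lock again at its new quarter. Leave everything else on the bench where it is.

Things in the scene. Friction and masses are not known exactly. Their poses are not given: they have to be found in the camera images.
- wheel: Spoked aluminium wheel, 216 mm across, lying flat, fixed to the table. Origin: its centre, on the table surface; z up, x along the pink nut's spoke. Three upright posts (44 mm across, tops 71 mm above the table, banded in the nut's colour) on the rim, 100 mm from the centre: pink at 0, white at 120 degrees clockwise from above, brown at 240. A 14 mm stem on each carries the wing nut.
- grip_pink (a point): Centre of the pink wing at rest, on its upright axis, 113 mm above the table. Fixed to the wheel: does not move with the nut; x axis points level, outward along the spoke. The wing is a pink block 38 mm long, 14 mm thick, 26 mm high (100 to 126 mm above the table), gripped from above across its 14 mm; a steel collar 32 mm across lies just under it (96 to 100 mm).
- grip_white (a point): Centre of the white wing at rest, on its upright axis, 113 mm above the table. Fixed to the wheel: does not move with the nut; x axis points level, outward along the spoke. The wing is a white block 38 mm long, 14 mm thick, 26 mm high (100 to 126 mm above the table), gripped from above across its 14 mm; a steel collar 32 mm across lies just under it (96 to 100 mm).
- grip_brown (a point): Centre of the brown wing at rest, on its upright axis, 113 mm above the table. Fixed to the wheel: does not move with the nut; x axis points level, outward along the spoke. The wing is a brown block 38 mm long, 14 mm thick, 26 mm high (100 to 126 mm above the table), gripped from above across its 14 mm; a steel collar 32 mm across lies just under it (96 to 100 mm).
- nut_pink (a joint): Turn of the pink nut, rad, clockwise from above positive. 0 (start, within 0.08): wing along the spoke, black dot outward; 1.57: a quarter. Turns clockwise only, and only while pressed down. At rest each nut is locked at every quarter by lugs inside its post (play about 0.15 rad either way).
- nut_white (a joint): Turn of the white nut, rad, clockwise from above positive. 0 (start, within 0.08): wing along the spoke, black dot outward; 1.57: a quarter. Pressing any nut, a weak spring (1 to 2 N) gives a free travel of 1 to 15 mm, hidden and different for each nut; then a strong spring: about 3.5 N in all, plus 2 N per mm.
- nut_brown (a joint): Turn of the brown nut, rad, clockwise from above positive. 0 (start, within 0.08): wing along the spoke, black dot outward; 1.57: a quarter. Any nut unlocks about 5 mm into the strong spring (about 13.5 N in all) and meets a rigid stop 7.5 mm in (about 18.5 N). Turning then takes about 0.06 N m. Let go within 0.12 rad of a quarter it rises and locks.
- rabbit_a: Brown chocolate rabbit, 76 mm across, 180 mm tall, origin under its centre. Bystander, to be left where it is.
- rabbit_b: Second brown chocolate rabbit, 76 mm across, 180 mm tall, origin under its centre. Bystander, to be left where it is.
- bowl: Steel bowl, 130 mm across, 50 mm high, origin under its centre. Bystander, to be left where it is.
- brush: Brush with a wooden handle, 200 mm long, lying on the table; origin under its middle, x along it. Bystander, to be left where it is.
- spatula: Spatula with a black handle, 280 mm long, lying on the table; origin under its middle, x along it. Bystander, to be left where it is.
- cutter: Steel ring cutter, 52 mm across, 24 mm high, standing on the wheel's hub; origin under its centre. Bystander, to be left where it is.
- spare_nut: Spare bare-metal wing nut, 38 mm long, 30 mm high, standing loose on the table; not part of the wheel. Bystander, to be left where it is.
- jar: Amber jar with a pink cap, 60 mm across, 85 mm tall; origin under its centre. Bystander, to be left where it is.

How it is judged:
On the way, in this order (a step that is already met when the one before it is completed fails the run):
1. the pink nut has had its one quarter turn; white and brown are still as found (value of joint nut_pink between 1.3908 and 1.7508 rad and value of joint nut_white between -0.18 and 0.18 rad and value of joint nut_brown between -0.18 and 0.18 rad), for 0.2 s.
2. the white nut has had its two quarter turns; brown is still as found and pink is at its quarter (value of joint nut_pink between 1.3908 and 1.7508 rad and value of joint nut_white between 2.9616 and 3.3216 rad and value of joint nut_brown between -0.18 and 0.18 rad), for 0.2 s.
3. the brown nut has had its quarter turn, with the others as set (value of joint nut_pink between 1.3908 and 1.7508 rad and value of joint nut_white between 2.9616 and 3.3216 rad and value of joint nut_brown between 1.3908 and 1.7508 rad), for 0.2 s.
At the end, for the whole second after the job is handed in: Pink one quarter turn (1.57 rad), white two (3.14 rad), brown one (1.57 rad) clockwise, each within 0.18 rad, released and at rest (all of step 3 and velocity of joint each of nut_pink, nut_white, nut_brown below 0.2 rad/s); the robot touches nothing.
It fails at once if a nut was pressed down with more than about 24 N (25 N on its strong spring) (contact force between nut_pink and spring_pink above 25 N or contact force between nut_white and spring_white above 25 N or contact force between nut_brown and spring_brown above 25 N).
It fails at once if a nut was forced hard round while its lock still held (over about 1 N m) (contact force between nut_pink and wear_pink above 70 N or contact force between nut_white and wear_white above 70 N or contact force between nut_brown and wear_brown above 70 N).
It fails at once if a nut was turned too far (value of joint any of nut_pink, nut_brown above 2 rad or value of joint nut_white above 3.6 rad).
It fails at once if a bystander was moved by more than 20 mm (distance of any of rabbit_a, rabbit_b, bowl, brush, spatula, cutter, spare_nut, jar from where it was at the start of the episode above 0.02 m).
It also fails if it takes over 72 s, if anything falls off the work surface, if the arm or the gripper's body presses on something with over 40 N, if the wrist force passes 120 N, or if a joint passes its speed limit or range.

## Working session

There is one attempt and no reset: what is moved stays moved. The work goes in short steps, Python scripts to look and compute and a tool call to move; the robot and the scene stay as the last step left them, time stands still between calls to the robot, and variables do not carry over. Pictures are saved under pics/ and viewed, and the job is handed in when it is done.

Besides the shell and the picture viewer there is one more tool, called after "Call:" as a command line: name --argument value ..., lists and objects as JSON in quotes. move_arm: Moves the arm, as the interface text tells. Its arguments: {"type":"object","properties":{"rows":{"type":"string"}},"required":["rows"]}

```bash
ls; mkdir -p pics; python3 - <<'E'
from bench import ctrl
import cv2
o=ctrl.get_obs();print({k:o[k] for k in('time_s','eef_pos','eef_rot','wrist_force','opening')},ctrl.pinch_z)
for n in('scene','top','wrist'):
    c=ctrl.camera(n);cv2.imwrite(f'pics/{n}0.png',c['color']);print(n,c['fx'],c['cx'],c['cy'],c['rvec'],c['tvec'])
    for q in('wheel','nut_pink','nut_white','nut_brown'):
        print(q,[(d['bbox'],round(d['confidence'],2)) for d in ctrl.look_for(n,q)][:3])
E
```

```text
pics
{'time_s': 0.0, 'eef_pos': array([ 0.23427677, -0.52465189,  0.30299595]), 'eef_rot': array([-5.98882123e-04,  8.38923396e-01, -5.44248845e-01, -6.09522892e-04]), 'wrist_force': array([0.54678718, 0.43866844, 0.26143236]), 'opening': 1.002378254118788} 0.0539
scene 506.9901807826812 316.17117380707856 242.1000401158776 [ 1.92371151  1.82579029 -0.58333679] [-0.03125734 -0.33067085  1.62333324]
wheel [([293.3, 247.7, 386.4, 339.5], 0.97), ([164.9, 326.7, 180.9, 341.6], 0.69)]
nut_pink [([337.4, 302.6, 350.4, 317.5], 0.55)]
nut_white [([300.6, 250.4, 312.6, 264.1], 0.75)]
nut_brown [([372.1, 246.4, 386.1, 262.1], 0.62)]
top 512.2157387975789 322.0258129634511 241.32868176691105 [ 2.16942515 -2.13322149  0.13383528] [-0.00556492  0.48553779  1.52443079]
wheel [([263.1, 167.8, 339.9, 250.1], 0.64)]
nut_pink [([295.6, 169.0, 313.0, 190.5], 0.35)]
nut_white [([168.0, 274.6, 210.2, 319.4], 0.54)]
nut_brown []
wrist 348.78671501996894 324.78198626149106 244.20491271555147 [-2.44317177  1.58716145  0.2093972 ] [-0.57533621 -0.03283107  0.37753679]
wheel []
nut_pink []
nut_white []
nut_brown []
```

View pics/scene0.png

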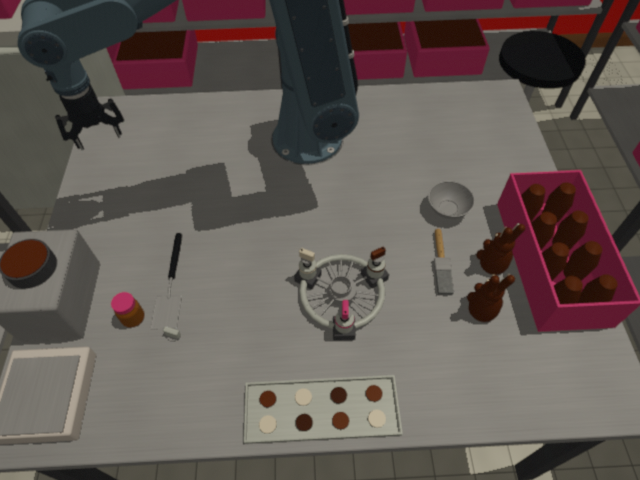

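View pics/top0.png

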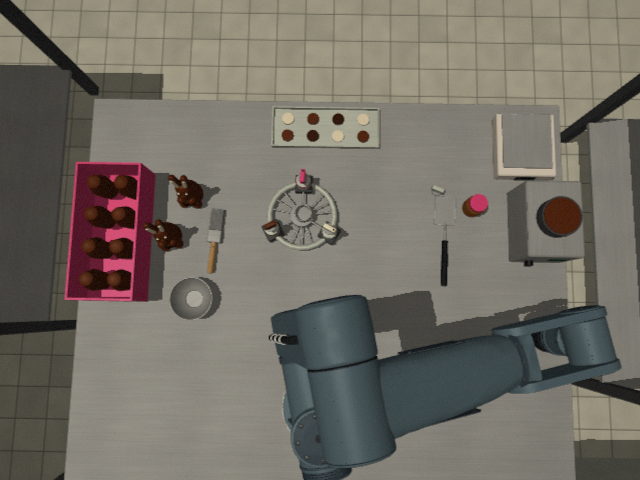

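```bash
python3 - <<'E'
import cv2,numpy as np
a=cv2.imread('pics/top0.png')[160:260,250:360];b=cv2.imread('pics/scene0.png')[235:350,280:400]
cv2.imwrite('pics/z_top.png',cv2.resize(a,None,fx=5.5,fy=5.5,interpolation=2));cv2.imwrite('pics/z_sc.png',cv2.resize(b,None,fx=5,fy=5,interpolation=2))
E
```

```text
(no output)
```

View pics/z_top.png

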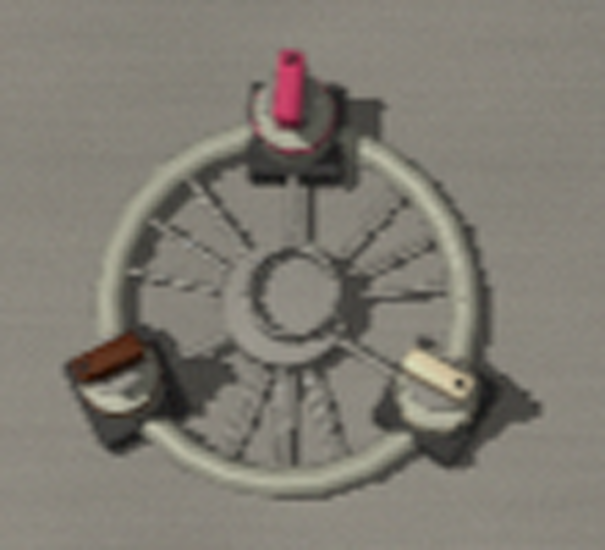

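View pics/z_sc.png

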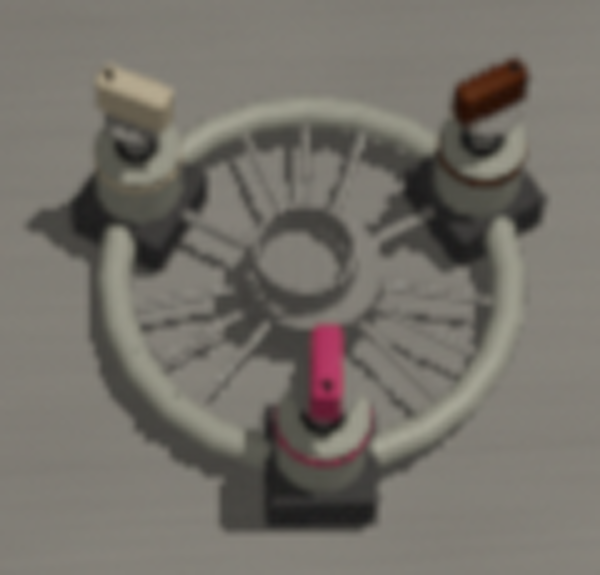

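```bash
cat > h.py <<'E'
import numpy as np,cv2
from scipy.optimize import least_squares
def proj(c,P): return cv2.projectPoints(np.array(P,float).reshape(-1,3),np.array(c['rvec'],float),np.array(c['tvec'],float),np.array([[c['fx'],0,c['cx']],[0,c['fy'],c['cy']],[0,0,1.]]),None)[0].reshape(-1,2)
def grips(p):
    x,y,th=p
    return [[x+.1*np.cos(th-k*2*np.pi/3),y+.1*np.sin(th-k*2*np.pi/3),.113] for k in range(3)]
E
python3 - <<'E'
from h import *
from bench import ctrl
pt=np.array([[289,88],[438,374],[110,356]])/5.5+[250,160]
ps=np.array([[328,372],[134,97],[490,90]])/5+[280,235]
ct,cs=ctrl.camera('top'),ctrl.camera('scene')
f=lambda p:np.r_[(proj(ct,grips(p))-pt).ravel(),(proj(cs,grips(p))-ps).ravel()]
r=least_squares(f,[.5,0,0]);print(r.x,np.round(r.fun,1));print(np.round(grips(r.x),4))
for nm,ff in(('top',lambda p:f(p)[:6]),('sc',lambda p:f(p)[6:])):
  print(nm,least_squares(ff,r.x).x)
o=ctrl.get_obs()
from scipy.spatial.transform import Rotation as R
q=o['eef_rot'];print(R.from_quat(q[[1,2,3,0]]).as_matrix().round(3))
for n in('jar','spatula','brush','rabbit_a'):
  d=ctrl.look_for('top',n);print(n,d[0]['bbox'] if d else None)
c=ctrl.camera('wrist')
print('wrist axis in tool',R.from_quat(q[[1,2,3,0]]).as_matrix().T@(cv2.Rodrigues(c['rvec'])[0].T@-c['tvec']-o['eef_pos']), (R.from_quat(q[[1,2,3,0]]).as_matrix().T@cv2.Rodrigues(c['rvec'])[0].T).round(2))
E
```

```text
[ 0.56874943  0.06835086 -0.03225338] [-0.9 -0.6 -0.9 -0.7 -1.1 -0.3 -1.  -0.7 -0.6 -0.2 -0.8 -0.2]
[[ 0.6687  0.0651  0.113 ]
 [ 0.516  -0.0166  0.113 ]
 [ 0.5216  0.1565  0.113 ]]
top [ 0.56725112  0.06544797 -0.03508759]
sc [ 0.56994948  0.0702473  -0.03083563]
[[ 0.408 -0.913  0.   ]
 [-0.913 -0.408 -0.   ]
 [ 0.    -0.    -1.   ]]
jar [461.3, 195.8, 483.2, 215.6]
spatula [433.8, 196.7, 455.4, 284.7]
brush [206.6, 209.6, 221.9, 276.4]
rabbit_a [142.6, 220.9, 185.1, 250.1]
wrist axis in tool [ 0.00024503 -0.06574014 -0.06947153] [[ 1.   -0.    0.  ]
 [ 0.    0.97  0.26]
 [-0.   -0.26  0.97]]
```

Call:
move_arm --rows "-2.4 -3.7 0 0 0 0 1;-2.4 -3.7 0 0 0 0 1;-2.4 -3.7 0 0 0 0 1;-2.4 -3.7 0 0 0 0 1;-2.4 -3.7 0 0 0 0 1;-2.4 -3.7 0 0 0 0 1;-2.4 -3.7 0 0 0 0 1;-2.4 -3.7 0 0 0 0 1;-2.4 -3.7 0 0 0 0 1;-2.4 -3.7 0 0 0 0 1;-2.4 -3.7 0 0 0 0 1;-2.4 -3.7 0 0 0 0 1;-2.4 -3.7 0 0 0 0 1;-2.4 -3.7 0 0 0 0 1;-2.4 -3.7 0 0 0 0 1;-2.4 -3.7 0 0 0 0 1"

```text
time_s: 2.7
eef_pos: [0.6193, 0.0686, 0.304]
eef_rot: [-0.0, 0.839, -0.544, 0.0]
wrist_force: [-0.1, -0.8, 0.4]
opening: 1.002
```

Call:
move_arm --rows "0 0 0 0 0 -8.5 1;0 0 0 0 0 -8.5 1;0 0 0 0 0 -8.5 1;0 0 0 0 0 -8.5 1;0 0 0 0 0 -8.5 1;0 0 0 0 0 -8.5 1;0 0 0 0 0 -8.5 1;0 0 0 0 0 -8.5 1;0 0 0 0 0 -8.5 1;0 0 0 0 0 -8.5 1;0 0 0 0 0 -8.5 1;0 0 0 0 0 -8.5 1;0 0 0 0 0 -8.5 1;0 0 0 0 0 -8.5 1;0 0 0 0 0 -8.5 1;0 0 0 0 0 -8.5 1;0 0 0 0 0 -8.5 1;0 0 0 0 0 -8.5 1;0 0 0 0 0 0 1"

```text
time_s: 4.6
eef_pos: [0.6185, 0.0669, 0.3039]
eef_rot: [-0.0, 0.725, 0.689, -0.0]
wrist_force: [0.1, 0.2, -0.4]
opening: 1.003
```

```bash
cat > st.py <<'E'
from h import *
from bench import ctrl
from scipy.spatial.transform import Rotation as R
def st(o=None):
    o=o or ctrl.get_obs(); q=o['eef_rot'];M=R.from_quat(q[[1,2,3,0]]).as_matrix()
    print('t',round(o['time_s'],2),'pos',o['eef_pos'].round(4),'xang',np.degrees(np.arctan2(M[1,0],M[0,0])).round(2),'z',M[:,2].round(4),'F',np.round(o['wrist_force'],2),'T',np.round(o['torque'],3),'op',round(o['opening'],3),'q6',round(np.degrees(o['q'][5]),1))
    return o,M
E
python3 - <<'E'
from st import *
st()
c=ctrl.camera('wrist');cv2.imwrite('pics/w1.png',c['color']);np.save('w1.npy',c,allow_pickle=True)
st()
for q in('nut_pink','nut_white','nut_brown'):
    print(q,[(d['bbox'],round(d['confidence'],2)) for d in ctrl.look_for('wrist',q)][:3])
print(proj(c,grips([0.5687,.0683,-.0322])))
E
```

```text
t 4.6 pos [0.6185 0.0669 0.3039] xang 87.13 z [-1.e-04  0.e+00 -1.e+00] F [ 0.12  0.21 -0.38] T [0.003 0.037 0.056] op 1.003 q6 -91.9
t 4.65 pos [0.6185 0.0669 0.3039] xang 86.87 z [-0. -0. -1.] F [ 0.23 -0.43 -0.46] T [-0.028  0.01   0.03 ] op 1.002 q6 -91.6
nut_pink [([307.7, 277.9, 346.2, 332.6], 0.56), ([162.7, 49.1, 477.7, 330.2], 0.27)]
nut_white [([161.5, 83.0, 230.6, 129.3], 0.89)]
nut_brown [([161.3, 85.2, 250.2, 143.4], 0.69), ([414.6, 76.7, 477.0, 130.9], 0.67)]
[[326.22812595 298.61311639]
 [197.97608463 101.70420384]
 [447.15110911  96.58890371]]
```

View pics/w1.png

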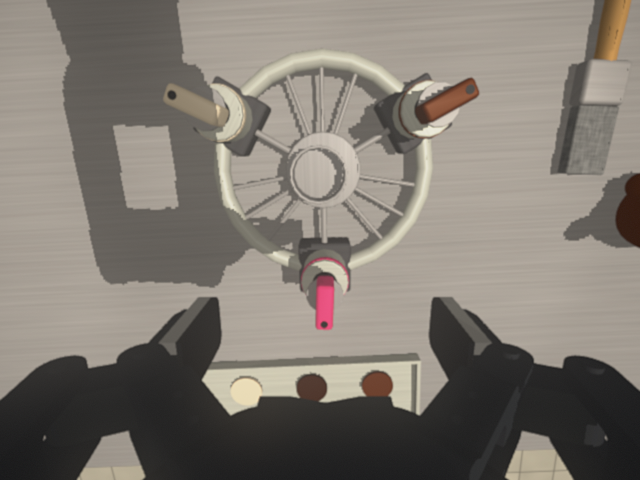

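```bash
python3 - <<'E'
from st import *
c=np.load('w1.npy',allow_pickle=True).item()
im=cv2.imread('pics/w1.png')
cr=im[60:345,150:490];cv2.imwrite('pics/w1z.png',cv2.resize(cr,None,fx=2.2,fy=2.1))
hsv=cv2.cvtColor(im,cv2.COLOR_BGR2HSV)
def cen(mask,box):
    m=np.zeros_like(mask);l,t,r,b=box;m[t:b,l:r]=mask[t:b,l:r]
    n,lab,s,ce=cv2.connectedComponentsWithStats(m.astype(np.uint8));k=1+np.argmax(s[1:,4]);M=lab==k
    ys,xs=np.nonzero(M);print(s[k],ce[k]);return M
h,s,v=[hsv[...,i].astype(int) for i in range(3)]
P=cen((s>140)&((h>160)|(h<3))&(v>120),(290,265,360,345))
B=cen((s>110)&(h<15),(400,70,490,140))
W=cen((s>45)&(h>10)&(h<30)&(v>90),(150,70,240,140))
o=im.copy();o[P|B|W]=(0,255,0);cv2.imwrite('pics/w1m.png',cv2.resize(o[60:345,150:490],None,fx=2.2,fy=2.1))
E
```

```text
[316 278  18  51 695] [324.69496403 304.17985612]
[ 423   79   56   42 1033] [448.86834463 100.05324298]
[ 163   83   66   44 1366] [196.17789165 105.59590044]
```

View pics/w1m.png

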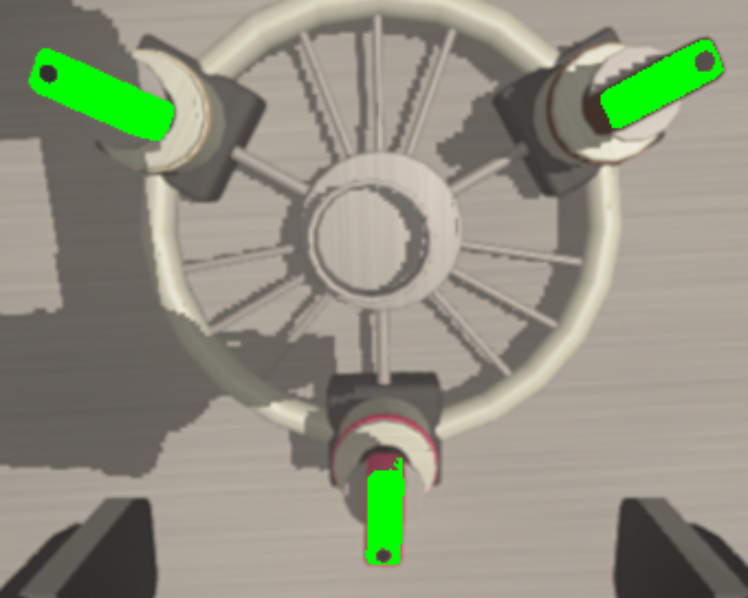

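View pics/w1z.png

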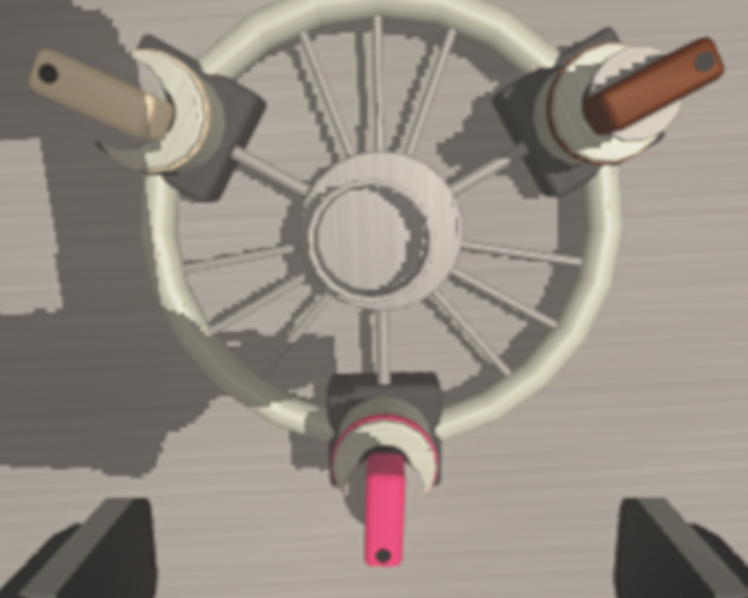

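```bash
python3 - <<'E'
from st import *
c=np.load('w1.npy',allow_pickle=True).item()
pw=np.array([[324.9,301.2],[195.9,105.2],[447.3,100.5]])
pt=np.array([[289,88],[438,374],[110,356]])/5.5+[250,160]-.4
ps=np.array([[328,372],[134,97],[490,90]])/5+[280,235]-.4
ct,cs=ctrl.camera('top'),ctrl.camera('scene')
fw=lambda p:(proj(c,grips(p))-pw).ravel()
ft=lambda p:(proj(ct,grips(p))-pt).ravel()
fs=lambda p:(proj(cs,grips(p))-ps).ravel()
for f in(fw,ft,fs):
  r=least_squares(f,[.57,.068,-.03]);print(r.x.round(4),r.fun.round(1))
r=least_squares(lambda p:np.r_[fw(p),ft(p),fs(p)],[.57,.068,-.03]);print(r.x.round(4),r.fun.round(1))
print(np.round(grips(r.x),4)); st()
E
```

```text
[ 0.571   0.0674 -0.0343] [ 0.1  0.1  1.4 -0.2 -1.5 -0.1]
[ 0.5684  0.0666 -0.035 ] [ 0.1 -0.1  0.  -0.1 -0.2  0.2]
[ 0.5688  0.0694 -0.0306] [-0.1 -0.3  0.1  0.3 -0.1  0.1]
[ 0.5707  0.0675 -0.034 ] [ 0.3 -0.2  1.5 -0.6 -1.3 -0.5 -0.2 -0.9 -0.2 -0.9 -0.4 -0.6 -1.   0.5
 -0.5  0.9 -0.7  0.9]
[[ 0.6707  0.0641  0.113 ]
 [ 0.5178 -0.0173  0.113 ]
 [ 0.5237  0.1558  0.113 ]]
t 4.9 pos [0.6185 0.0669 0.3039] xang 86.95 z [-1.e-04  1.e-04 -1.e+00] F [-0.36 -0.1  -0.24] T [ 0.046 -0.037  0.039] op 1.0 q6 -91.7
```

Call:
move_arm --rows "0 2.6 3.2 0 0 -1.1 1;0 2.6 3.2 0 0 0 1;0 0 0 0 0 0 0.6;0 0 0 0 0 0 0.6;0 0 0 0 0 0 0.6"

```text
time_s: 5.4
eef_pos: [0.6707, 0.0648, 0.2418]
eef_rot: [0.001, 0.719, 0.695, 0.001]
wrist_force: [0.8, 0.4, 0.9]
opening: 0.599
```

```bash
python3 - <<'E'
from st import *
o,M=st()
c=ctrl.camera('wrist');im=c['color'].copy()
g=np.array(grips([0.5707,.0675,-.034])[0])
for z in(.126,):
  for a in(-1,1):
    for b in (-1,1):
      e=np.array([np.cos(-.034),np.sin(-.034),0]);n=np.array([-e[1],e[0],0])
      u=proj(c,[g+a*.019*e+b*.007*n+[0,0,z-.113]])[0];print(u.round(1));cv2.circle(im,tuple(int(round(k)) for k in u),2,(0,255,0),-1)
cv2.imwrite('pics/w2.png',im)
E
```

```text
t 5.4 pos [0.6707 0.0648 0.2418] xang 88.13 z [ 2.3e-03 -2.0e-04 -1.0e+00] F [0.77 0.36 0.92] T [-0.022 -0.006 -0.011] op 0.599 q6 -92.7
[311.5 237.9]
[337.  237.9]
[312.1 301.8]
[336.4 301.8]
```

View pics/w2.png

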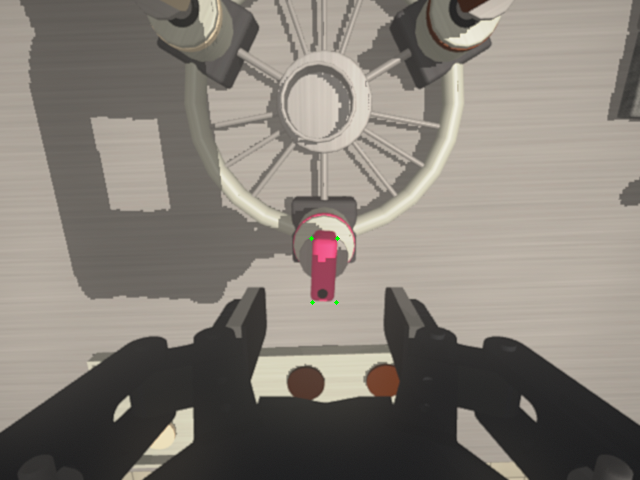

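Call:
move_arm --rows "0 0 2.5 0 0 0 0.5;0 0 2.5 0 0 0 0.5;0 0 1.2 0 0 0 0.45;0 0 0 0 0 0 0.35;0 0 0 0 0 0 0.25;0 0 0 0 0 0 0.22"

```text
time_s: 6.05
eef_pos: [0.6714, 0.0646, 0.1801]
eef_rot: [0.001, 0.718, 0.696, 0.001]
wrist_force: [-0.2, -0.3, -0.2]
opening: 0.215
```

```bash
python3 - <<'E'
from st import *
o,M=st()
c=ctrl.camera('wrist');cv2.imwrite('pics/w3.png',c['color'])
E
```

```text
t 6.05 pos [0.6714 0.0646 0.1801] xang 88.16 z [ 3.3e-03 -3.0e-04 -1.0e+00] F [-0.22 -0.26 -0.17] T [ 0.023 -0.034  0.007] op 0.215 q6 -92.7
```

View pics/w3.png

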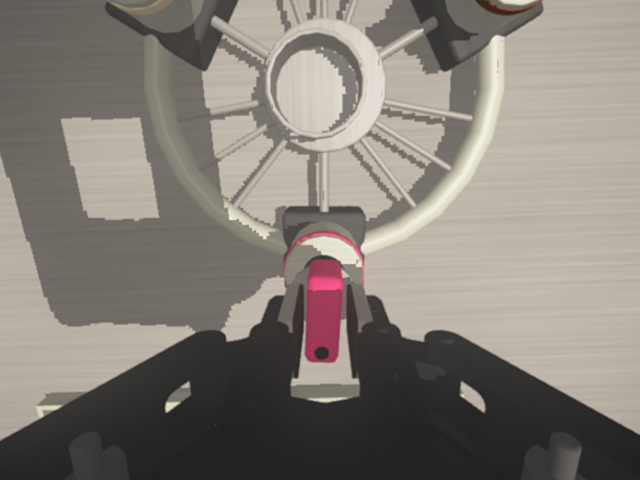

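Call:
move_arm --rows "0 0 0 0 0 0 0.16;0 0 0 0 0 0 0.1;0 0 0 0 0 0 0;0 0 0 0 0 0 0;0 0 0 0 0 0 0"

```text
time_s: 6.6
eef_pos: [0.6711, 0.0643, 0.1784]
eef_rot: [0.001, 0.718, 0.696, 0.001]
wrist_force: [3.6, -3.4, 1.3]
opening: 0.147
```

```bash
python3 - <<'E'
from st import *
o,M=st()
E
```

```text
t 6.6 pos [0.6711 0.0643 0.1784] xang 88.14 z [ 2.e-03 -6.e-04 -1.e+00] F [ 3.6  -3.42  1.33] T [-0.617 -0.774 -0.073] op 0.147 q6 -92.7
```

Call:
move_arm --rows "0 0 0.1 0 0 0 0;0 0 0.1 0 0 0 0;0 0 0 0 0 0 0"

```text
time_s: 6.9
eef_pos: [0.6711, 0.0643, 0.1762]
eef_rot: [0.001, 0.719, 0.696, 0.0]
wrist_force: [4.4, -3.3, 1.1]
opening: 0.146
```

Call:
move_arm --rows "0 0 0.1 0 0 0 0;0 0 0.1 0 0 0 0;0 0 0 0 0 0 0"

```text
time_s: 7.2
eef_pos: [0.6711, 0.0643, 0.1742]
eef_rot: [0.001, 0.718, 0.696, 0.0]
wrist_force: [4.6, -3.8, 1.5]
opening: 0.154
```

Call:
move_arm --rows "0 0 0.1 0 0 0 0;0 0 0.1 0 0 0 0;0 0 0 0 0 0 0"

```text
time_s: 7.5
eef_pos: [0.6711, 0.0643, 0.1722]
eef_rot: [0.001, 0.718, 0.696, 0.0]
wrist_force: [4.6, -3.9, 0.7]
opening: 0.143
```

Call:
move_arm --rows "0 0 0.1 0 0 0 0;0 0 0.1 0 0 0 0;0 0 0 0 0 0 0"

```text
time_s: 7.8
eef_pos: [0.6711, 0.0643, 0.1703]
eef_rot: [0.001, 0.718, 0.696, 0.0]
wrist_force: [3.4, -4.0, 1.6]
opening: 0.147
```

Call:
move_arm --rows "0 0 0.1 0 0 0 0;0 0 0.1 0 0 0 0;0 0 0 0 0 0 0"

```text
time_s: 8.1
eef_pos: [0.6712, 0.0643, 0.1685]
eef_rot: [0.001, 0.718, 0.696, 0.001]
wrist_force: [3.2, -3.4, 3.1]
opening: 0.151
```

Call:
move_arm --rows "0 0 0.1 0 0 0 0;0 0 0.1 0 0 0 0;0 0 0 0 0 0 0"

```text
time_s: 8.4
eef_pos: [0.6712, 0.0643, 0.1668]
eef_rot: [0.001, 0.718, 0.696, 0.001]
wrist_force: [3.1, -4.0, 6.9]
opening: 0.143
```

Call:
move_arm --rows "0 0 0.1 0 0 0 0;0 0 0.1 0 0 0 0;0 0 0.1 0 0 0 0;0 0 0 0 0 0 0"

```text
time_s: 8.8
eef_pos: [0.6713, 0.0643, 0.1646]
eef_rot: [0.001, 0.718, 0.696, 0.001]
wrist_force: [0.5, -4.1, 10.3]
opening: 0.148
```

Call:
move_arm --rows "0 0 0.1 0 0 0 0;0 0 0.05 0 0 0 0;0 0 0 0 0 0 0"

```text
time_s: 9.1
eef_pos: [0.6714, 0.0643, 0.1636]
eef_rot: [0.001, 0.718, 0.696, 0.001]
wrist_force: [-0.1, -4.0, 11.8]
opening: 0.147
```

Call:
move_arm --rows "0 0 0.1 0 0 0 0;0 0 0.1 0 0 0 0;0 0 0 0 0 0 0"

```text
time_s: 9.4
eef_pos: [0.6714, 0.0643, 0.1621]
eef_rot: [0.001, 0.718, 0.696, 0.001]
wrist_force: [-0.5, -4.1, 15.7]
opening: 0.146
```

Call:
move_arm --rows "0 0 0.1 0 0 0 0;0 0 0 0 0 0 0"

```text
time_s: 9.6
eef_pos: [0.6715, 0.0643, 0.1614]
eef_rot: [0.001, 0.718, 0.696, 0.001]
wrist_force: [-2.6, -3.4, 17.4]
opening: 0.15
```

Call:
move_arm --rows "0 0 0 0 0 4 0;0 0 0 0 0 4 0;0 0 0 0 0 4 0;0 0 0 0 0 4 0;0 0 0 0 0 0 0"

```text
time_s: 10.1
eef_pos: [0.6715, 0.0643, 0.1615]
eef_rot: [0.001, 0.809, 0.588, 0.001]
wrist_force: [-2.4, -5.8, 15.9]
opening: 0.147
```

```bash
python3 - <<'E'
from st import *
o,M=st()
E
```

```text
t 10.1 pos [0.6715 0.0643 0.1615] xang 72.05 z [ 0.0031 -0.001  -1.    ] F [-2.43 -5.76 15.9 ] T [-0.925  0.523 -0.014] op 0.147 q6 -76.6
```

Call:
move_arm --rows "0 0 0 0 0 5 0;0 0 0 0 0 5 0;0 0 0 0 0 5 0;0 0 0 0 0 5 0;0 0 0 0 0 5 0;0 0 0 0 0 5 0;0 0 0 0 0 0 0"

```text
time_s: 10.8
eef_pos: [0.6714, 0.0641, 0.1615]
eef_rot: [0.001, 0.934, 0.359, 0.001]
wrist_force: [-2.4, -5.0, 15.2]
opening: 0.148
```

Call:
move_arm --rows "0 0 0 0 0 5 0;0 0 0 0 0 5 0;0 0 0 0 0 5 0;0 0 0 0 0 5 0;0 0 0 0 0 5 0;0 0 0 0 0 5 0;0 0 0 0 0 5 0;0 0 0 0 0 5 0;0 0 0 0 0 4 0;0 0 0 0 0 0 0"

```text
time_s: 11.8
eef_pos: [0.6714, 0.0641, 0.1614]
eef_rot: [0.001, 1.0, -0.017, 0.001]
wrist_force: [-4.6, -5.5, 15.9]
opening: 0.146
```

```bash
python3 - <<'E'
from st import *
o,M=st()
E
```

```text
t 11.8 pos [0.6714 0.0641 0.1614] xang -1.95 z [ 0.0026 -0.0013 -1.    ] F [-4.59 -5.51 15.92] T [-1.017  0.775 -0.065] op 0.146 q6 -2.6
```

Call:
move_arm --rows "0 0 -0.2 0 0 0 0;0 0 -0.2 0 0 0 0;0 0 -0.2 0 0 0 0;0 0 -0.2 0 0 0 0;0 0 -0.2 0 0 0 0;0 0 -0.2 0 0 0 0;0 0 -0.2 0 0 0 0;0 0 -0.2 0 0 0 0;0 0 -0.2 0 0 0 0;0 0 0 0 0 0 0"

```text
time_s: 12.8
eef_pos: [0.671, 0.0641, 0.1768]
eef_rot: [0.0, 1.0, -0.016, 0.001]
wrist_force: [4.5, -4.5, -0.2]
opening: 0.148
```

Call:
move_arm --rows "0 0 0 0 0 0 0.2;0 0 0 0 0 0 0.3;0 0 0 0 0 0 0.5;0 0 0 0 0 0 0.5;0 0 -2 0 0 0 0.5;0 0 -2 0 0 0 0.6;0 0 -2 0 0 0 0.6;0 0 0 0 0 0 0.6"

```text
time_s: 13.6
eef_pos: [0.6719, 0.0649, 0.2398]
eef_rot: [0.0, 1.0, -0.016, 0.003]
wrist_force: [1.0, 0.2, 0.5]
opening: 0.603
```

```bash
python3 - <<'E'
from st import *
o,M=st()
c=ctrl.camera('wrist');cv2.imwrite('pics/w4.png',c['color'])
E
```

```text
t 13.6 pos [0.6719 0.0649 0.2398] xang -1.83 z [ 5.5e-03 -2.0e-04 -1.0e+00] F [0.99 0.2  0.5 ] T [0.043 0.052 0.018] op 0.603 q6 -2.7
```

View pics/w4.png

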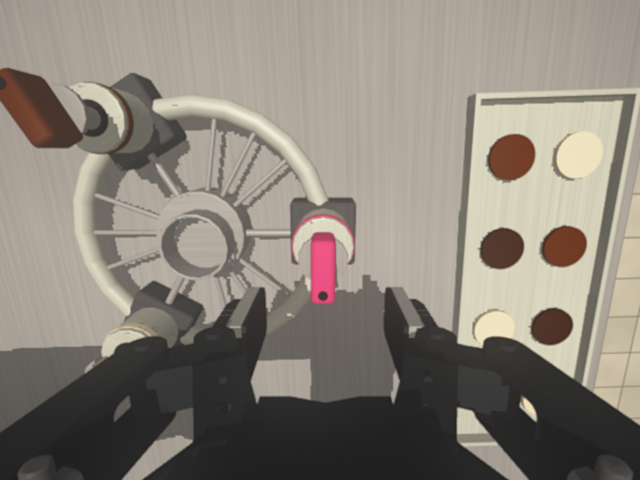

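Call:
move_arm --rows "0 0 -2 0 -0.3 0 0.6;-3.8 2.2 0 0 0 0 0.6;-3.8 2.2 0 0 0 0 0.6;-3.8 2.2 0 0 0 0 0.6;-3.7 2.1 0 0 0 0 0.6;0 0 0 0 0 0 0.6"

```text
time_s: 14.25
eef_pos: [0.5116, -0.0181, 0.2543]
eef_rot: [-0.001, 1.0, -0.017, -0.006]
wrist_force: [0.3, 0.1, -0.8]
opening: 0.599
```

Call:
move_arm --rows "0 0 0 0 0 -8.3 0.6;0 0 0 0 0 -8.3 0.6;0 0 0 0 0 -8.3 0.6;0 0 0 0 0 -8.3 0.6;0 0 0 0 0 -8.3 0.6;0 0 0 0 0 -8.3 0.6;0 0 0 0 0 -8.3 0.6;0 0 0 0 0 -8.3 0.6;0 0 0 0 0 -8.3 0.6;0 0 0 0 0 -8.3 0.6;0 0 0 0 0 -8.3 0.6;0 0 0 0 0 -8.3 0.6;0 0 0 0 0 -8.3 0.6;0 0 0 0 0 -8.3 0.6;0 0 0 0 0 -8.3 0.6;0 0 0 0 0 -8.3 0.6;0 0 0 0 0 -8.3 0.6;0 0 0 0 0 -8.3 0.6;0 0 0 0 0 -0.5 0.6;0 0 0 0 0 0 0.6"

```text
time_s: 16.25
eef_pos: [0.5165, -0.0171, 0.2563]
eef_rot: [-0.003, 0.277, 0.961, -0.001]
wrist_force: [-0.0, -0.8, -0.3]
opening: 0.599
```

```bash
python3 - <<'E'
from st import *
o,M=st()
print('delta tool',M.T@(np.array([.5178,-.0173,.179])-o['eef_pos']))
c=ctrl.camera('wrist');cv2.imwrite('pics/w5.png',c['color'])
g=np.array(grips([0.5707,.0675,-.034])[1]);print(proj(c,[g+[0,0,.013]]))
E
```

```text
t 16.25 pos [ 0.5165 -0.0171  0.2563] xang 147.87 z [-6.6e-03  6.0e-04 -1.0e+00] F [-0.01 -0.81 -0.32] T [-0.015 -0.055  0.027] op 0.599 q6 -162.9
delta tool [-0.0016174   0.00076369  0.07725792]
[[322.25679337 264.91103614]]
```

View pics/w5.png

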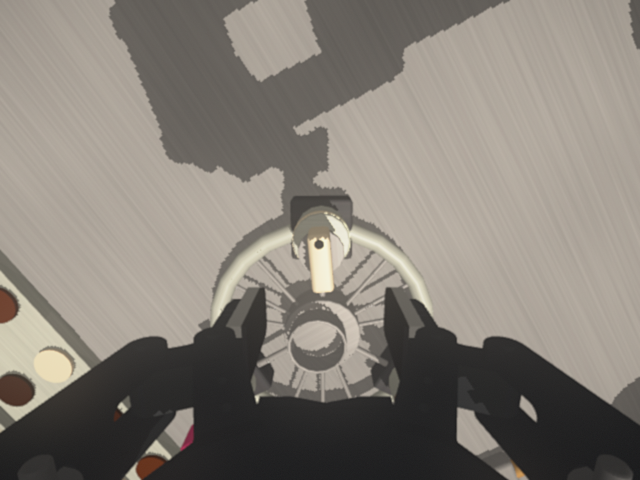

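Call:
move_arm --rows "-0.1 0.1 2 -0.2 -0.3 -2 0.5;0 0 2.5 0 0 -2 0.5;0 0 2 0 0 0 0.4;0 0 0.5 0 0 0 0.3;0 0 0 0 0 0 0.25"

```text
time_s: 16.8
eef_pos: [0.5176, -0.0169, 0.1864]
eef_rot: [-0.001, 0.242, 0.97, 0.0]
wrist_force: [0.1, 1.2, 0.2]
opening: 0.249
```

```bash
python3 - <<'E'
from st import *
o,M=st()
print('delta tool',M.T@(np.array([.5178,-.0173,.179])-o['eef_pos']))
c=ctrl.camera('wrist');cv2.imwrite('pics/w6.png',c['color'])
g=np.array(grips([0.5707,.0675,-.034])[1]);print(proj(c,[g+[0,0,.013]]))
E
```

```text
t 16.8 pos [ 0.5176 -0.0169  0.1864] xang 151.97 z [-8.e-04  1.e-03 -1.e+00] F [0.09 1.16 0.24] T [-0.024 -0.013  0.029] op 0.249 q6 -167.0
delta tool [-0.00038204 -0.00024121  0.00743482]
[[324.38435154 316.64398555]]
```

View pics/w6.png

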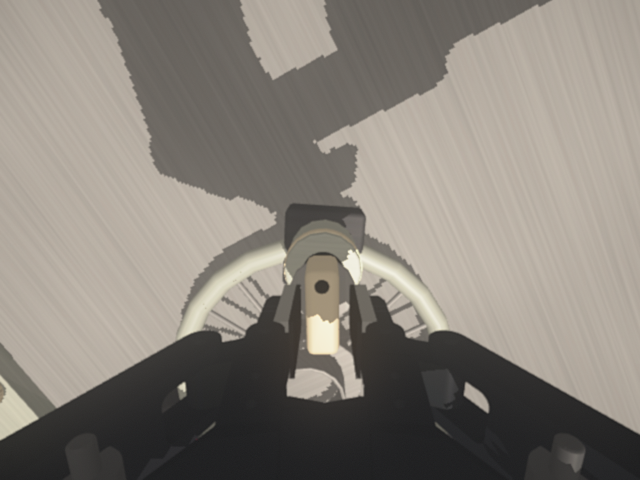

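Call:
move_arm --rows "-0.05 0 0.7 0 0 0 0.22;0 0 0 0 0 0 0.16;0 0 0 0 0 0 0.1;0 0 0 0 0 0 0;0 0 0 0 0 0 0"

```text
time_s: 17.35
eef_pos: [0.5187, -0.0172, 0.1806]
eef_rot: [0.001, 0.241, 0.97, 0.0]
wrist_force: [-0.1, 1.2, 0.5]
opening: 0.142
```

```bash
python3 - <<'E'
from st import *
o,M=st()
E
```

```text
t 17.35 pos [ 0.5187 -0.0172  0.1806] xang 152.05 z [ 1.7e-03  4.0e-04 -1.0e+00] F [-0.06  1.21  0.53] T [0.176 0.003 0.123] op 0.142 q6 -167.1
```

Call:
move_arm --rows "0 0 0.1 0 0 0 0;0 0 0.1 0 0 0 0;0 0 0 0 0 0 0"

```text
time_s: 17.65
eef_pos: [0.5186, -0.0173, 0.1782]
eef_rot: [0.001, 0.242, 0.97, 0.0]
wrist_force: [0.9, 1.4, 0.9]
opening: 0.144
```

Call:
move_arm --rows "0 0 0.1 0 0 0 0;0 0 0.1 0 0 0 0;0 0 0 0 0 0 0"

```text
time_s: 17.95
eef_pos: [0.5186, -0.0173, 0.1761]
eef_rot: [0.001, 0.241, 0.97, 0.0]
wrist_force: [1.6, 1.2, 1.2]
opening: 0.144
```

Call:
move_arm --rows "0 0 0.1 0 0 0 0;0 0 0.1 0 0 0 0;0 0 0 0 0 0 0"

```text
time_s: 18.25
eef_pos: [0.5186, -0.0173, 0.1741]
eef_rot: [0.001, 0.241, 0.97, 0.0]
wrist_force: [1.4, 1.3, 1.7]
opening: 0.148
```

Call:
move_arm --rows "0 0 0.1 0 0 0 0;0 0 0.1 0 0 0 0;0 0 0 0 0 0 0"

```text
time_s: 18.55
eef_pos: [0.5186, -0.0173, 0.1721]
eef_rot: [0.001, 0.241, 0.97, 0.0]
wrist_force: [1.9, 2.0, 1.6]
opening: 0.144
```

Call:
move_arm --rows "0 0 0.1 0 0 0 0;0 0 0.1 0 0 0 0;0 0 0 0 0 0 0"

```text
time_s: 18.85
eef_pos: [0.5186, -0.0173, 0.1701]
eef_rot: [0.001, 0.241, 0.97, 0.0]
wrist_force: [1.7, 0.9, 1.8]
opening: 0.141
```

Call:
move_arm --rows "0 0 0.1 0 0 0 0;0 0 0.1 0 0 0 0;0 0 0 0 0 0 0"

```text
time_s: 19.15
eef_pos: [0.5186, -0.0173, 0.1684]
eef_rot: [0.001, 0.242, 0.97, 0.0]
wrist_force: [1.1, 0.2, 5.0]
opening: 0.146
```

Call:
move_arm --rows "0 0 0.1 0 0 0 0;0 0 0.1 0 0 0 0;0 0 0.1 0 0 0 0;0 0 0 0 0 0 0"

```text
time_s: 19.55
eef_pos: [0.5187, -0.0173, 0.1659]
eef_rot: [0.001, 0.241, 0.97, 0.0]
wrist_force: [-0.5, 2.5, 9.3]
opening: 0.154
```

Call:
move_arm --rows "0 0 0.1 0 0 0 0;0 0 0.1 0 0 0 0;0 0 0 0 0 0 0"

```text
time_s: 19.85
eef_pos: [0.5188, -0.0173, 0.1643]
eef_rot: [0.001, 0.241, 0.97, 0.0]
wrist_force: [-2.1, 2.4, 13.5]
opening: 0.141
```

Call:
move_arm --rows "0 0 0.1 0 0 0 0;0 0 0.1 0 0 0 0;0 0 0 0 0 0 0"

```text
time_s: 20.15
eef_pos: [0.5189, -0.0173, 0.1626]
eef_rot: [0.001, 0.241, 0.97, 0.0]
wrist_force: [-3.3, 2.7, 15.5]
opening: 0.146
```

Call:
move_arm --rows "0 0 0 0 0 4 0;0 0 0 0 0 4 0;0 0 0 0 0 4 0;0 0 0 0 0 4 0;0 0 0 0 0 0 0"

```text
time_s: 20.65
eef_pos: [0.5189, -0.0174, 0.1628]
eef_rot: [0.001, 0.375, 0.927, 0.0]
wrist_force: [-2.7, 1.6, 15.3]
opening: 0.142
```

```bash
python3 - <<'E'
from st import *
o,M=st()
E
```

```text
t 20.65 pos [ 0.5189 -0.0174  0.1628] xang 135.95 z [ 1.8e-03  1.0e-04 -1.0e+00] F [-2.73  1.64 15.27] T [ 0.337  0.44  -0.054] op 0.142 q6 -151.0
```

Turning freely; 78° more for the first quarter, then rise.

Call:
move_arm --rows "0 0 0 0 0 5 0;0 0 0 0 0 5 0;0 0 0 0 0 5 0;0 0 0 0 0 5 0;0 0 0 0 0 5 0;0 0 0 0 0 5 0;0 0 0 0 0 5 0;0 0 0 0 0 5 0;0 0 0 0 0 5 0;0 0 0 0 0 5 0;0 0 0 0 0 5 0;0 0 0 0 0 5 0;0 0 0 0 0 5 0;0 0 0 0 0 5 0;0 0 0 0 0 5 0;0 0 0 0 0 3 0;0 0 0 0 0 0 0"

```text
time_s: 22.35
eef_pos: [0.519, -0.0179, 0.1628]
eef_rot: [0.001, 0.875, 0.485, 0.001]
wrist_force: [-2.2, 1.5, 15.4]
opening: 0.145
```

```bash
python3 - <<'E'
from st import *
o,M=st()
E
```

```text
t 22.35 pos [ 0.519  -0.0179  0.1628] xang 57.98 z [ 2.e-03 -9.e-04 -1.e+00] F [-2.16  1.51 15.42] T [ 0.232  0.63  -0.064] op 0.145 q6 -73.0
```

Call:
move_arm --rows "0 0 -0.2 0 0 0 0;0 0 -0.2 0 0 0 0;0 0 -0.2 0 0 0 0;0 0 -0.2 0 0 0 0;0 0 -0.1 0 0 0 0;0 0 0 0 0 0 0;0 0 0 0 0 0 0"

```text
time_s: 23.05
eef_pos: [0.5186, -0.0177, 0.1701]
eef_rot: [0.0, 0.874, 0.485, 0.001]
wrist_force: [2.5, -2.7, 1.1]
opening: 0.143
```

```bash
python3 - <<'E'
from st import *
o,M=st()
E
```

```text
t 23.05 pos [ 0.5186 -0.0177  0.1701] xang 58.05 z [ 1.4e-03 -3.0e-04 -1.0e+00] F [ 2.51 -2.68  1.12] T [-0.587 -0.322 -0.099] op 0.143 q6 -73.1
```

Call:
move_arm --rows "0 0 0.1 0 0 0 0;0 0 0.1 0 0 0 0;0 0 0.1 0 0 0 0;0 0 0.1 0 0 0 0;0 0 0.1 0 0 0 0;0 0 0.1 0 0 0 0;0 0 0.1 0 0 0 0;0 0 0 0 0 0 0"

```text
time_s: 23.85
eef_pos: [0.5189, -0.0177, 0.1643]
eef_rot: [0.001, 0.874, 0.485, 0.001]
wrist_force: [-2.2, -3.4, 13.2]
opening: 0.144
```

Call:
move_arm --rows "0 0 0.1 0 0 0 0;0 0 0.1 0 0 0 0;0 0 0 0 0 0 0"

```text
time_s: 24.15
eef_pos: [0.5189, -0.0177, 0.1626]
eef_rot: [0.001, 0.874, 0.485, 0.001]
wrist_force: [-2.9, -4.4, 16.2]
opening: 0.146
```

Call:
move_arm --rows "0 0 0 0 0 4 0;0 0 0 0 0 4 0;0 0 0 0 0 4 0;0 0 0 0 0 4 0;0 0 0 0 0 0 0"

```text
time_s: 24.65
eef_pos: [0.5188, -0.0177, 0.1627]
eef_rot: [0.001, 0.934, 0.358, 0.001]
wrist_force: [-1.7, -2.7, 15.3]
opening: 0.145
```

```bash
python3 - <<'E'
from st import *
o,M=st()
E
```

```text
t 24.65 pos [ 0.5188 -0.0177  0.1627] xang 41.97 z [ 1.5e-03 -7.0e-04 -1.0e+00] F [-1.66 -2.72 15.35] T [-0.594  0.404 -0.041] op 0.145 q6 -57.0
```

Call:
move_arm --rows "0 0 0 0 0 5 0;0 0 0 0 0 5 0;0 0 0 0 0 5 0;0 0 0 0 0 5 0;0 0 0 0 0 5 0;0 0 0 0 0 5 0;0 0 0 0 0 5 0;0 0 0 0 0 5 0;0 0 0 0 0 5 0;0 0 0 0 0 5 0;0 0 0 0 0 5 0;0 0 0 0 0 5 0;0 0 0 0 0 5 0;0 0 0 0 0 5 0;0 0 0 0 0 4 0;0 0 0 0 0 0 0"

```text
time_s: 26.25
eef_pos: [0.5183, -0.0176, 0.1624]
eef_rot: [0.0, 0.961, -0.276, 0.0]
wrist_force: [-3.1, -3.5, 16.2]
opening: 0.149
```

```bash
python3 - <<'E'
from st import *
o,M=st()
E
```

```text
t 26.25 pos [ 0.5183 -0.0176  0.1624] xang -32.04 z [ 1.e-04 -4.e-04 -1.e+00] F [-3.08 -3.53 16.16] T [-0.76   0.796 -0.056] op 0.149 q6 17.0
```

Call:
move_arm --rows "0 0 -0.2 0 0 0 0;0 0 -0.2 0 0 0 0;0 0 -0.2 0 0 0 0;0 0 -0.2 0 0 0 0;0 0 -0.2 0 0 0 0;0 0 -0.2 0 0 0 0;0 0 -0.2 0 0 0 0;0 0 -0.2 0 0 0 0;0 0 -0.2 0 0 0 0;0 0 0 0 0 0 0"

```text
time_s: 27.25
eef_pos: [0.5181, -0.0176, 0.1789]
eef_rot: [0.0, 0.961, -0.275, -0.0]
wrist_force: [0.6, -6.2, 0.8]
opening: 0.146
```

Call:
move_arm --rows "0 0 0 0 0 0 0.2;0 0 0 0 0 0 0.3;0 0 0 0 0 0 0.5;0 0 0 0 0 0 0.5;0 0 -2 0 0 0 0.5;0 0 -2 0 0 0 0.6;0 0 -2 0 0 0 0.6;0 0 0 0 0 0 0.6"

```text
time_s: 28.05
eef_pos: [0.5199, -0.0175, 0.2419]
eef_rot: [-0.001, 0.961, -0.275, 0.003]
wrist_force: [0.7, -0.4, 0.3]
opening: 0.598
```

```bash
python3 - <<'E'
from st import *
o,M=st()
c=ctrl.camera('wrist');cv2.imwrite('pics/w7.png',c['color'])
th=np.radians(28.05)
print('delta tool',M.T@(np.array([.5237,.1558,.24])-o['eef_pos']),'f')
E
```

```text
t 28.05 pos [ 0.5199 -0.0175  0.2419] xang -31.94 z [ 6.1e-03 -6.0e-04 -1.0e+00] F [ 0.67 -0.39  0.34] T [-0.023 -0.012  0.05 ] op 0.598 q6 16.9
delta tool [-0.08843304 -0.1490565   0.00182505] f
```

View pics/w7.png

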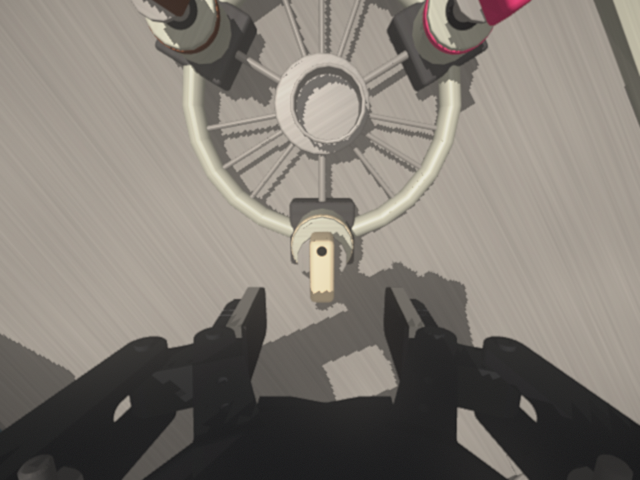

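Call:
move_arm --rows "-2.2 -3.7 0 0 0 0 0.6;-2.2 -3.7 0 0 0 0 0.6;-2.2 -3.7 0 0 0 0 0.6;-2.2 -3.8 0 0 0 0 0.6;0 0 0 0 0 -8.5 0.6;0 0 0 0 0 -8.5 0.6;0 0 0 0 0 -8.5 0.6;0 0 0 0 0 -8.5 0.6;0 0 0 0 0 -8.5 0.6;0 0 0 0 0 -8.5 0.6;0 0 0 0 0 -8.5 0.6;0 0 0 0 0 -0.5 0.6;0 0 0 0 0 0 0.6"

```text
time_s: 29.4
eef_pos: [0.5221, 0.1557, 0.2381]
eef_rot: [-0.0, 0.971, 0.241, -0.0]
wrist_force: [0.1, -0.5, 0.4]
opening: 0.602
```

```bash
python3 - <<'E'
from st import *
o,M=st()
print('delta tool',M.T@(np.array([.5237,.1558,.179])-o['eef_pos']), 'tilt comps',(M.T@[0,0,-1]).round(4))
c=ctrl.camera('wrist');cv2.imwrite('pics/w8.png',c['color'])
g=np.array(grips([0.5707,.0675,-.034])[2]);print(proj(c,[g+[0,0,.013]]))
E
```

```text
t 29.4 pos [0.5221 0.1557 0.2381] xang 27.85 z [-7.e-04  4.e-04 -1.e+00] F [ 0.14 -0.52  0.4 ] T [ 0.029  0.007 -0.029] op 0.602 q6 -23.8
delta tool [0.00154591 0.00069436 0.0591179 ] tilt comps [5.e-04 7.e-04 1.e+00]
[[327.70438984 274.37447169]]
```

View pics/w8.png

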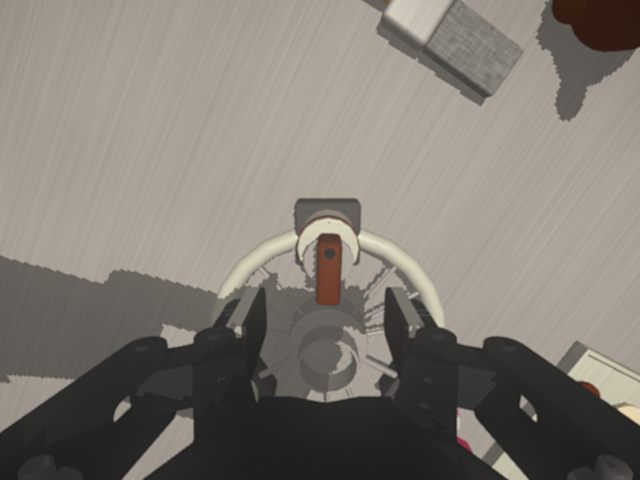

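Call:
move_arm --rows "0.2 0.1 2 0 0 0 0.5;0 0 2 0 0 0 0.4;0 0 1.2 0 0 0 0.3;0 0 0 0 0 0 0.25;0 0 0 0 0 0 0.25"

```text
time_s: 29.95
eef_pos: [0.525, 0.1558, 0.1874]
eef_rot: [-0.0, 0.97, 0.242, 0.0]
wrist_force: [0.6, -0.0, 0.0]
opening: 0.253
```

```bash
python3 - <<'E'
from st import *
o,M=st()
print('delta tool',M.T@(np.array([.5237,.1558,.179])-o['eef_pos']))
c=ctrl.camera('wrist');cv2.imwrite('pics/w9.png',c['color'])
E
```

```text
t 29.95 pos [0.525  0.1558 0.1874] xang 28.01 z [ 9.e-04  5.e-04 -1.e+00] F [ 0.59 -0.01  0.01] T [-0.014  0.011  0.016] op 0.253 q6 -23.9
delta tool [-0.00110987 -0.00061258  0.00842578]
```

View pics/w9.png

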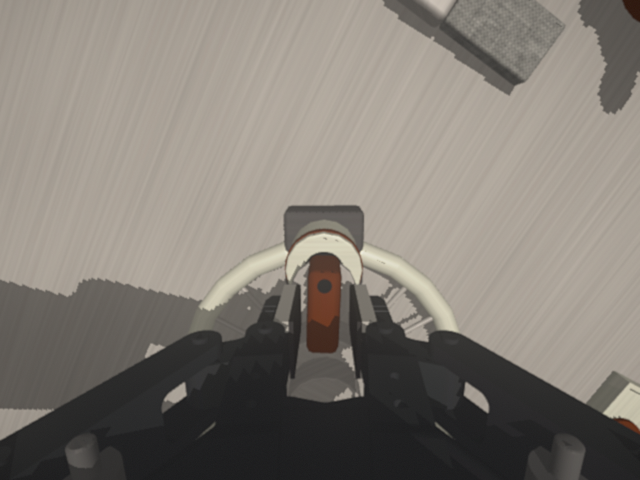

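Call:
move_arm --rows "-0.05 0 0.75 0 0 0 0.22;0 0 0 0 0 0 0.16;0 0 0 0 0 0 0.1;0 0 0 0 0 0 0;0 0 0 0 0 0 0"

```text
time_s: 30.5
eef_pos: [0.5245, 0.1554, 0.18]
eef_rot: [0.0, 0.97, 0.242, 0.001]
wrist_force: [0.4, -1.0, 1.8]
opening: 0.147
```

```bash
python3 - <<'E'
from st import *
o,M=st()
E
```

```text
t 30.5 pos [0.5245 0.1554 0.18  ] xang 28.05 z [ 1.2e-03  2.0e-04 -1.0e+00] F [ 0.41 -0.97  1.84] T [-0.291  0.065 -0.086] op 0.147 q6 -24.0
```

Call:
move_arm --rows "0 0 0.1 0 0 0 0;0 0 0.1 0 0 0 0;0 0 0 0 0 0 0"

```text
time_s: 30.8
eef_pos: [0.5245, 0.1555, 0.1779]
eef_rot: [-0.0, 0.97, 0.242, 0.001]
wrist_force: [-1.6, -1.9, 3.7]
opening: 0.149
```

Call:
move_arm --rows "0 0 0.1 0 0 0 0;0 0 0.1 0 0 0 0;0 0 0 0 0 0 0"

```text
time_s: 31.1
eef_pos: [0.5246, 0.1555, 0.1762]
eef_rot: [0.0, 0.97, 0.242, 0.001]
wrist_force: [-2.5, -2.5, 6.4]
opening: 0.143
```

Call:
move_arm --rows "0 0 0.1 0 0 0 0;0 0 0.1 0 0 0 0;0 0 0 0 0 0 0"

```text
time_s: 31.4
eef_pos: [0.5246, 0.1555, 0.1746]
eef_rot: [0.0, 0.97, 0.242, 0.001]
wrist_force: [-3.3, -3.1, 9.5]
opening: 0.149
```

Call:
move_arm --rows "0 0 0.1 0 0 0 0;0 0 0.1 0 0 0 0;0 0 0 0 0 0 0"

```text
time_s: 31.7
eef_pos: [0.5247, 0.1555, 0.173]
eef_rot: [0.0, 0.97, 0.242, 0.001]
wrist_force: [-4.5, -2.7, 13.1]
opening: 0.143
```

Call:
move_arm --rows "0 0 0.1 0 0 0 0;0 0 0.1 0 0 0 0;0 0 0 0 0 0 0"

```text
time_s: 32.0
eef_pos: [0.5248, 0.1555, 0.1714]
eef_rot: [0.0, 0.97, 0.242, 0.001]
wrist_force: [-6.5, -3.4, 17.6]
opening: 0.143
```

Call:
move_arm --rows "0 0 0 0 0 4 0;0 0 0 0 0 4 0;0 0 0 0 0 4 0;0 0 0 0 0 4 0;0 0 0 0 0 0 0"

```text
time_s: 32.5
eef_pos: [0.5247, 0.1555, 0.1715]
eef_rot: [0.0, 0.995, 0.104, 0.001]
wrist_force: [-7.0, -2.6, 15.6]
opening: 0.146
```

```bash
python3 - <<'E'
from st import *
o,M=st()
E
```

```text
t 32.5 pos [0.5247 0.1555 0.1715] xang 11.97 z [ 0.0016  0.     -1.    ] F [-6.99 -2.57 15.64] T [-0.572  1.228 -0.05 ] op 0.146 q6 -7.9
```

Call:
move_arm --rows "0 0 0 0 0 5 0;0 0 0 0 0 5 0;0 0 0 0 0 5 0;0 0 0 0 0 5 0;0 0 0 0 0 5 0;0 0 0 0 0 5 0;0 0 0 0 0 5 0;0 0 0 0 0 5 0;0 0 0 0 0 5 0;0 0 0 0 0 5 0;0 0 0 0 0 5 0;0 0 0 0 0 5 0;0 0 0 0 0 5 0;0 0 0 0 0 5 0;0 0 0 0 0 4 0;0 0 0 0 0 0 0"

```text
time_s: 34.1
eef_pos: [0.5246, 0.1556, 0.1714]
eef_rot: [-0.0, 0.857, -0.515, 0.001]
wrist_force: [-6.6, -3.7, 16.2]
opening: 0.146
```

```bash
python3 - <<'E'
from st import *
o,M=st()
E
```

```text
t 34.1 pos [0.5246 0.1556 0.1714] xang -62.03 z [ 1.3e-03  1.0e-04 -1.0e+00] F [-6.63 -3.67 16.22] T [-0.77   1.212 -0.092] op 0.146 q6 66.1
```

Call:
move_arm --rows "0 0 -0.2 0 0 0 0;0 0 -0.2 0 0 0 0;0 0 -0.2 0 0 0 0;0 0 -0.2 0 0 0 0;0 0 -0.2 0 0 0 0;0 0 0 0 0 0 0;0 0 0 0 0 0 0"

```text
time_s: 34.8
eef_pos: [0.5243, 0.1555, 0.1794]
eef_rot: [-0.0, 0.857, -0.515, 0.0]
wrist_force: [-1.6, -2.4, 1.5]
opening: 0.148
```

Call:
move_arm --rows "0 0 0 0 0 0 0.2;0 0 0 0 0 0 0.3;0 0 0 0 0 0 0.5;0 0 0 0 0 0 0.5;0 0 -2 0 0 0 0.5;0 0 -2 0 0 0 0.6;0 0 -2 0 0 0 0.6;0 0 -3 0 0 0 0.6;0 0 -3 0 0 0 0.6;0 0 0 0 0 0 0.6"

```text
time_s: 35.8
eef_pos: [0.5265, 0.1558, 0.3048]
eef_rot: [-0.003, 0.857, -0.515, 0.004]
wrist_force: [0.0, -0.2, 0.1]
opening: 0.604
```

```bash
python3 - <<'E'
from st import *
o,M=st()
c=ctrl.camera('wrist');cv2.imwrite('pics/w10.png',c['color'])
E
```

```text
t 35.8 pos [0.5265 0.1558 0.3048] xang -61.94 z [ 0.0098  0.0013 -1.    ] F [ 0.05 -0.2   0.13] T [ 0.026  0.046 -0.03 ] op 0.604 q6 66.0
```

View pics/w10.png

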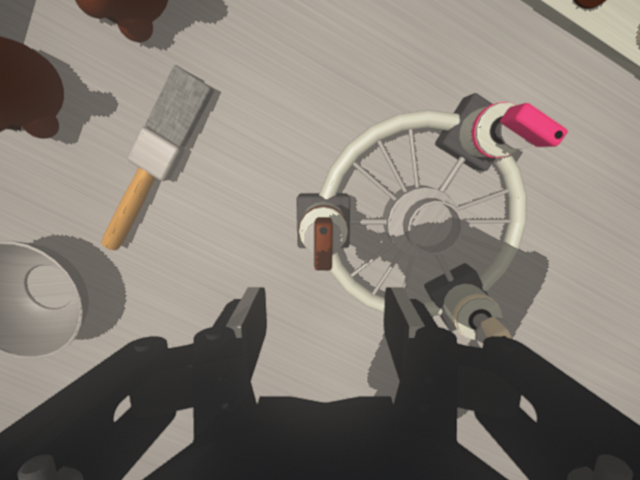

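```bash
python3 - <<'E'
from st import *
c=ctrl.camera('scene');b=c['color'];cv2.imwrite('pics/s2.png',b)
E
```

```text
(no output)
```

View pics/s2.png

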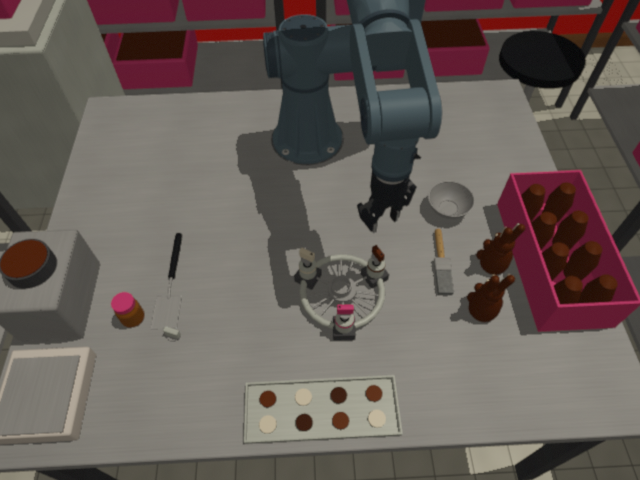

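The scene picture shows the gripper clear of the wheel. The pink wing at (345,309) now lies across its spoke, brown at (377,255) has turned too, and all the bystanders look to be where they were.

```bash
python3 -c "
from bench import ctrl
print(ctrl.hand_in())"
```

```text
the job is handed in; nothing more can be done
None
```

I turned the nuts in the order asked: pink one quarter turn, white two with a rise and re-lock between them, and brown one. Then I released them, backed the arm clear and handed the job in at about 36 s of the 72 s allowed.

- **Force:** Each nut was pressed until the strong spring was felt, then turned at about 15–17 N. The highest reading was 17.6 N. The measured twist stayed under about 0.13 N m, so no nut was forced against its lock.
- **Final angles:** The gripper finished each turn within about 0.1° of the quarter worked out from the wheel's estimated pose. There is no direct joint reading. The wrist pictures agree: pink and brown lie across their spokes with the dot on the clockwise side, and white's dot points inward.
- **Bystanders:** By eye in the final scene picture nothing else had moved; I did not measure their positions.
- **Disagreements:** The single-camera estimates of the wheel centre differed by up to about 3 mm, so I corrected each approach with the wrist camera. White started about 4° off its spoke, and I allowed for that when gripping and turning it. No check failed.

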